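# Store the ballasted painting handles heavy end down

## Task

Each of the three painting handles on the cutting mat has a weight hidden in one end, which you can only tell by lifting it at the middle. Put all three away in the sloping rack, one to a lane, lying flat on the deck along the slope with the heavy end down by the lip, and let go. Do not tip or push aside the glue bottle, the figure, the spray can or the paint jar.

Things in the scene. Friction and masses are not known exactly. Their poses are not given: they have to be found in the camera images.
- handle_a: painting handle: pale wooden bar, 32 x 32 mm section, 120 long, with a cork plug (26 across, 15 long) on each end: 150 mm over all, about 240 g. Origin at its middle, x along it; lies flat. Ends look the same; a 160 g ballast is fixed inside, 20 to 47 mm from the middle, at the +x or -x end at random: lifted level at the middle, that side pulls down with 0.03 to 0.075 N m
- handle_b: painting handle: pale wooden bar, 32 x 32 mm section, 120 long, with a cork plug (26 across, 15 long) on each end: 150 mm over all, about 240 g. Origin at its middle, x along it; lies flat. Ends look the same; a 160 g ballast is fixed inside, 20 to 47 mm from the middle, at the +x or -x end at random: lifted level at the middle, that side pulls down with 0.03 to 0.075 N m
- handle_c: painting handle: pale wooden bar, 32 x 32 mm section, 120 long, with a cork plug (26 across, 15 long) on each end: 150 mm over all, about 240 g. Origin at its middle, x along it; lies flat. Ends look the same; a 160 g ballast is fixed inside, 20 to 47 mm from the middle, at the +x or -x end at random: lifted level at the middle, that side pulls down with 0.03 to 0.075 N m
- rack: plywood sloping rack, fixed, base 170 x 252 x 12 mm, about 125 mm high at its back (+x). Origin at the centre of its underside, z up; its low side faces -x, roughly towards the robot. It stands left or right of the middle line, the mat on the other side
- deck: the rack's sloping top board, 28 degrees to level, 160 x 240 mm. Origin on its face, mid-width, at the bottom end; x runs up the slope, y across, z square out of the face. A lip 28 mm high (z) crosses the bottom end, inner face at x = 0. Three lanes run up x at y = -70, 0, +70 mm, parted by blocks only near their bottom and top ends. Wood grips: a handle may not slide down by itself
- lane_0 (a point): lane at deck y = -70 mm, 44 mm wide between blocks 26 mm wide and 14 mm high, which stand at deck x = 12 to 36 and 118 to 142 mm; bare between, so fingers have room. This point: 82 mm up x from the lip, 16 mm off the face, where a stored handle's middle lies (7 mm off the lip). Axes as deck
- lane_1 (a point): lane at deck y = 0 mm, 44 mm wide between blocks 26 mm wide and 14 mm high, which stand at deck x = 12 to 36 and 118 to 142 mm; bare between, so fingers have room. This point: 82 mm up x from the lip, 16 mm off the face, where a stored handle's middle lies (7 mm off the lip). Axes as deck
- lane_2 (a point): lane at deck y = 70 mm, 44 mm wide between blocks 26 mm wide and 14 mm high, which stand at deck x = 12 to 36 and 118 to 142 mm; bare between, so fingers have room. This point: 82 mm up x from the lip, 16 mm off the face, where a stored handle's middle lies (7 mm off the lip). Axes as deck
- mat: dark cutting mat with a pale grid, fixed, 300 x 270 mm, 1 mm thick, origin at the centre of its underside; the handles start on it, side by side about 85 mm apart, roughly along its y
- glue: white glue bottle with green band, 52 mm across, 155 mm tall, loose, standing near the handles' ends; origin at its foot. Leave alone
- figure: grey plastic miniature figure with a spear on a black round base 54 mm across, 113 mm tall, loose; origin at its foot. Leave alone
- can: spray can with blue band, 52 mm across, 140 mm tall, loose, between mat and rack; origin at its foot. Leave alone
- jar: small amber paint jar with black cap, 44 mm across, 45 mm tall, loose, between mat and rack; origin at its foot. Leave alone
There are look-alikes about, which are no part of the job. Leave any green or turquoise look-alike of the handle_c alone.

How it is judged:
By the outcome, as a careful person would: the job done as asked, in the order asked, and still so for the second after the job is handed in, with the robot touching nothing.
It also fails if it takes over 72 s, if anything falls off the work surface, if the arm or the gripper's body presses on something with over 40 N, if the wrist force passes 120 N, or if a joint passes its speed limit or range.

## Robot

A 7-joint arm with a two-finger parallel gripper is mounted at the origin on the work surface. World frame = base frame: x ahead of the robot, y to its left, z up, the work surface at z = 0. Lengths are in m, angles in degrees, forces in N, time in s.
With the tool pointing down it reaches from about 0.4 to 0.925 m from the base axis. Payload 4.1 kg.
Tool frame: the origin (TCP) lies midway between the tips of the shut fingers; the grasp point (between the pads) lies 19 mm behind it; x points along the fingers, y is the direction in which the jaws open and shut, and the axes are right-handed (so a half turn about x gives the same grasp; the last joint's range is limited). The gripper opens to 85 mm and grips with 20 to 120 N. Pads are 22 mm wide; open, the fingers measure 114 mm over their backs; the gripper's body (76 mm by 85 mm) begins 54 mm behind the grasp point. The pads swing forward as they close: fully open they stand 13 mm farther back than shut.
Start: joints at [63.827, 22.827, 2.584, 88.041, -1.071, 69.15, -2.905], TCP at [0.228, -0.609, 0.231] pointing down, gripper open.
Joint ranges: [-161.44, 161.44], [-28.35, 127.94], [-78.24, 83.42], [0, 140.83], [-78.03, 258.03], [13.02, 114.36], [-168.23, 168.23]. Speed limits (degrees/s): [147.25, 147.25, 180, 180, 180, 180, 180].

## Interface

Orientations are given as [roll, pitch, yaw] about the fixed x, y, z axes, in that order (R = Rz(yaw) Ry(pitch) Rx(roll)).
In Python, from cell import r gives the robot as it stands.
- The arm moves only by the tool play_rows, never from a script. Its argument "plan" is a list of rows, each a list of 6 numbers: the shift along the world's x, y, z in m, then the turn, a rotation vector about the world's x, y, z in rad. In form: [[dx, dy, dz, wx, wy, wz], ...]. A call has 1 to 12 rows; each row is the pose to reach, as a shift and turn from the pose measured when the call began; what a row does not reach only later rows make up. A row lasts 1/8 s, in which the tool goes at most 62.5 mm and 10.7 degrees, less where a joint would pass 70% of its speed; a pose out of reach is approached as far as the arm can. A call with a gripper value outside its range is refused whole. "hand" is the closure, from 0 (fully open) to 1 (shut), set as the call begins (left out, the last holds). The fingers move at their own pace and stop on an object; "force" is the grip in N (left out, the last holds). Time passes only in rows, so rows that repeat a pose let the fingers close. It gives the time, the measured TCP pose, the force and the opening at its end, in the units of the state.
- r.sense(): the state, without advancing time (a new reading comes with each control period).
- r.get_image(name): name is "side" or "top" or "wrist"; returns a dict with "img" (420x560x3 uint8, red, green, blue), "range_z" (420x560 float32, m along the optical axis (not along the pixel's ray), 0 where there is no reading), "fx", "fy", "cx", "cy" (pixels), "k1" (the pictures are not rectified: a ray, as slopes to the right and down, at radius r is drawn at 1 + k1 r^2 times it, then the intrinsics apply), "extrinsics" (4x4, takes a point from world to camera coordinates). Camera axes: x right, y down, z forward; pixel columns grow to the right and rows downward; lengths in m; the calibration is good to about 2 mm. A picture is of the moment at which its call begins.
- r.finish_job(): hands the job in, once; it reports no verdict.
The state is a dict: "time_s": time; "q": joint angles; "joint_velocities": joint speeds; "joint_efforts": joint torques, N m; "eef_pos": TCP position; "orientation": TCP orientation; "force": force on the tool from outside, world axes, zero at the start; "moment": the same for the moment, N m; "grip_width": finger opening in m.
Only numpy, scipy, OpenCV 4.12 (cv2) and the standard library are available. Lean on these libraries where they do the work, as an engineer would, in place of code of your own. Each camera call takes 0.05 s, during which the arm holds its last target. There are 200 camera calls.

## Working session

There is one attempt and no reset: what is moved stays moved. The work goes in short steps, Python scripts to look and compute and a tool call to move; the robot and the scene stay as the last step left them, time stands still between calls to the robot, and variables do not carry over. Pictures are saved under pics/ and viewed, about 8 in all and at most 12, crops included, and the job is handed in when it is done.

Besides the shell and the picture viewer there is one more tool, called after "Emit:" by a JSON object that holds its "op" and its "data". play_rows: Moves the arm, as the interface text tells. Its arguments: {"type":"object","properties":{"plan":{"type":"array"},"hand":{"type":"number"},"force":{"type":"number"}},"required":["plan"]}

```bash
mkdir -p pics; cat > h.py <<'E'
import numpy as np, cv2, pickle
from cell import r
def grab(n):
    d=r.get_image(n); return d
def pts(d):
    K=np.array([[d['fx'],0,d['cx']],[0,d['fy'],d['cy']],[0,0,1.]])
    h,w=d['range_z'].shape
    u,v=np.meshgrid(np.arange(w),np.arange(h))
    n=cv2.undistortPoints(np.stack([u,v],-1).reshape(-1,1,2).astype(float),K,np.array([d['k1'],0,0,0.])).reshape(h,w,2)
    z=d['range_z']; c=np.stack([n[...,0]*z,n[...,1]*z,z],-1)
    E=d['extrinsics']; P=(c-E[:3,3])@E[:3,:3]
    P[z==0]=np.nan
    return P
def rays(d,uv):
    K=np.array([[d['fx'],0,d['cx']],[0,d['fy'],d['cy']],[0,0,1.]])
    n=cv2.undistortPoints(np.array(uv,float).reshape(-1,1,2),K,np.array([d['k1'],0,0,0.])).reshape(-1,2)
    E=d['extrinsics']; R=E[:3,:3]
    return -R.T@E[:3,3], np.c_[n,np.ones(len(n))]@R
def onplane(d,uv,z):
    o,v=rays(d,uv); return o+v*((z-o[2])/v[:,2])[:,None]
def save(d,name): cv2.imwrite('pics/'+name,d['img'][...,::-1])
E
python3 - <<'E'
from h import *
print({k:np.round(v,3) for k,v in r.sense().items()})
for n in('top','side'):
    d=grab(n); save(d,n+'0.png'); pickle.dump(d,open(n+'0.pkl','wb'))
    print(n,d['fx'],d['k1'],d['extrinsics'].round(3).tolist())
E
```

```text
{'time_s': np.float64(0.0), 'q': array([63.828, 22.871,  2.578, 88.115, -1.072, 69.15 , -2.905]), 'joint_velocities': array([-0.025, -0.043,  0.005,  0.101,  0.125,  0.089, -0.021]), 'joint_efforts': array([ 0.0000e+00, -4.7513e+01,  1.3650e+00, -2.5423e+01,  1.2000e-02,
        9.0000e-03, -0.0000e+00]), 'eef_pos': array([ 0.227, -0.608,  0.23 ]), 'orientation': array([-86.583,  89.888, 113.924]), 'force': array([-0.036, -0.438, -0.056]), 'moment': array([-0.023,  0.033, -0.034]), 'grip_width': np.float64(0.085)}
top 452.50562639992665 0.040040463032349746 [[0.024, -1.0, -0.007, -0.002], [-0.994, -0.023, -0.103, 0.51], [0.103, 0.01, -0.995, 1.047], [0.0, 0.0, 0.0, 1.0]]
side 529.0464347799939 -0.18806460594695545 [[-0.724, -0.69, 0.001, 0.36], [-0.476, 0.499, -0.724, 0.285], [0.499, -0.524, -0.69, 1.006], [0.0, 0.0, 0.0, 1.0]]
```

View pics/top0.png

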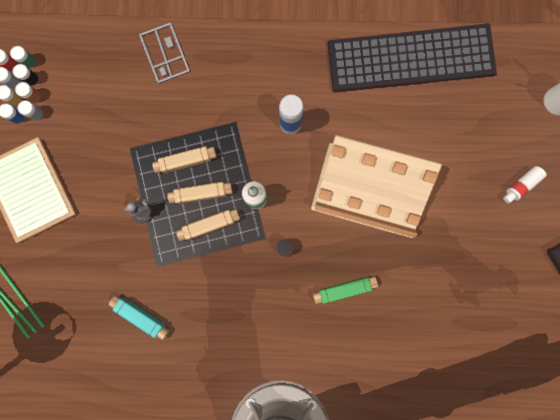

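View pics/side0.png

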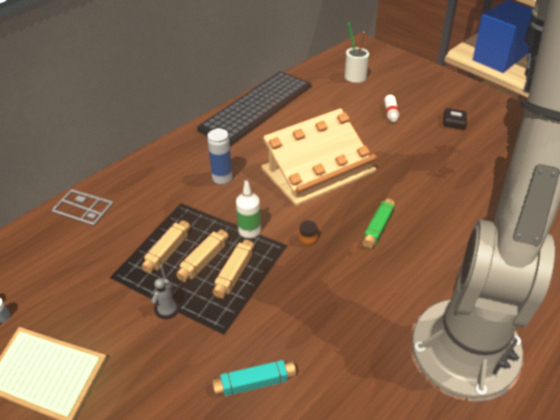

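Top view: handles at about (185,159), (200,193) and (208,225). The glue bottle is at (254,193), the figure at (140,210), the can at (290,113) and the jar at (286,247). The rack is around (377,185), with its lip on the near side. The side view agrees.

```bash
cat > m.py <<'E'
from h import *
def handles(d,P,roi=None):
    hsv=cv2.cvtColor(d['img'],cv2.COLOR_RGB2HSV)
    m=cv2.inRange(hsv,(8,50,130),(28,190,255))
    ok=np.nan_to_num((P[...,2]>.015)&(P[...,2]<.05)).astype(bool)
    if roi is not None:
        x0,x1,y0,y1=roi; ok&=(P[...,0]>x0)&(P[...,0]<x1)&(P[...,1]>y0)&(P[...,1]<y1)
    m=((m>0)&ok).astype(np.uint8)
    n,l,s,c=cv2.connectedComponentsWithStats(m)
    out=[]
    for i in range(1,n):
        if s[i,4]<200: continue
        Q=P[l==i]; zt=np.percentile(Q[:,2],80); T=Q[Q[:,2]>zt-.006]
        (cx,cy),(w,h),a=cv2.minAreaRect((T[:,:2]*1000).astype(np.float32))
        if w<h: a+=90; w,h=h,w
        out.append((round(cx,1),round(cy,1),round(w,1),round(h,1),round(a,1),round(zt*1000,1),c[i].round(0).tolist()))
    return out
E
python3 - <<'E'
from m import *
for n in('top','side'):
    d=pickle.load(open(n+'0.pkl','rb')); P=pts(d)
    print(n)
    for o in handles(d,P): print(o)
    # rack deck plane
    roi=(P[...,0]>.35)&(P[...,0]<.7)&(P[...,1]<-.05)&(P[...,1]>-.4)&(P[...,2]>.03)&(P[...,2]<.16)
    Q=P[roi]; rng=np.random.default_rng(0);best=None
    for _ in range(400):
        a,b,c=Q[rng.choice(len(Q),3,False)]; nn=np.cross(b-a,c-a); nn/=np.linalg.norm(nn)+1e-12
        k=np.abs((Q-a)@nn)<.003
        if best is None or k.sum()>best.sum(): best=k
    I=Q[best];c=I.mean(0);nn=np.linalg.svd(I-c,full_matrices=False)[2][2]; nn*=np.sign(nn[2])
    print('deck n',nn.round(4),'c',c.round(4),'tilt',np.degrees(np.arccos(nn[2])),'up az',np.degrees(np.arctan2(-nn[1],-nn[0])),len(I))
    # blocks by height over plane
    H=(P-c)@nn; mb=(roi&(H>.009)&(H<.05)).astype(np.uint8)
    nl,l,s,cc=cv2.connectedComponentsWithStats(mb)
    for i in range(1,nl):
        if s[i,4]>25: 
            T=P[l==i]; hh=H[l==i]; T=T[hh>np.percentile(hh,60)-.003]
            print(' blk',cc[i].round(0),s[i,4],T.mean(0).round(4),np.percentile(hh,60).round(4))
# others
d=pickle.load(open('top0.pkl','rb'));P=pts(d)
for nm,(u,v) in dict(glue=(254,193),fig=(140,210),can=(290,113),jar=(286,247)).items():
    print(nm,P[v-8:v+9,u-8:u+9].reshape(-1,3)[np.nanargmax(P[v-8:v+9,u-8:u+9,2])].round(3))
E
```

```text
top
(630.0, 246.6, 146.4, 32.3, 106.7, np.float64(33.2), [183.0, 159.0])
(551.0, 205.0, 149.6, 32.3, 101.0, np.float64(33.3), [199.0, 192.0])
(518.4, -189.1, 234.4, 42.4, 75.3, np.float64(46.8), [366.0, 210.0])
(474.3, 183.5, 150.9, 32.5, 111.1, np.float64(33.3), [207.0, 225.0])
deck n [-0.4522  0.1183  0.884 ] c [ 0.5766 -0.2071  0.0744] tilt 27.869106773644987 up az -14.660048901826315 5611
 blk [338. 151.] 126 [ 0.6375 -0.1143  0.1094] 0.0145
 blk [369. 160.] 129 [ 0.6196 -0.1813  0.1088] 0.0141
 blk [399. 168.] 126 [ 0.602  -0.2486  0.1088] 0.0142
 blk [430. 177.] 133 [ 0.5844 -0.3155  0.1091] 0.0145
 blk [325. 195.] 113 [ 0.5468 -0.0905  0.0596] 0.0142
 blk [354. 203.] 115 [ 0.5291 -0.158   0.0594] 0.0141
 blk [366. 220.] 775 [ 0.4888 -0.184   0.0576] 0.0271
 blk [384. 211.] 115 [ 0.5119 -0.2254  0.0592] 0.0139
 blk [413. 219.] 120 [ 0.4944 -0.2925  0.0596] 0.0141
side
(512.8, -186.1, 234.9, 64.6, 72.7, np.float64(46.9), [326.0, 172.0])
(628.7, 246.8, 151.9, 35.7, 106.5, np.float64(32.7), [165.0, 245.0])
(547.7, 205.4, 150.7, 36.4, 102.1, np.float64(33.1), [202.0, 254.0])
(471.9, 183.4, 152.7, 33.1, 111.7, np.float64(33.2), [233.0, 267.0])
(7.2, 59.6, 110.8, 31.7, 173.9, np.float64(41.0), [449.0, 359.0])
deck n [-0.4486  0.1118  0.8867] c [ 0.5758 -0.2     0.0729] tilt 27.536444566760416 up az -13.998403295507943 3125
 blk [343. 117.] 84 [ 0.5836 -0.3143  0.1085] 0.0153
 blk [322. 125.] 85 [ 0.5992 -0.247   0.1077] 0.0147
 blk [299. 133.] 90 [ 0.6175 -0.1801  0.1076] 0.0144
 blk [275. 142.] 97 [ 0.634  -0.1122  0.1079] 0.0145
 blk [363. 150.] 86 [ 0.4922 -0.291   0.0588] 0.0143
 blk [341. 159.] 77 [ 0.5091 -0.2225  0.058 ] 0.0143
 blk [335. 173.] 544 [ 0.4874 -0.178   0.0568] 0.0272
 blk [319. 168.] 83 [ 0.5266 -0.1564  0.0586] 0.0143
 blk [295. 177.] 93 [ 0.5453 -0.0903  0.0595] 0.0141
glue [0.54  0.071 0.155]
fig [0.505 0.341 0.092]
can [0.714 0.012 0.147]
jar [0.414 0.01  0.051]
```

```bash
cat > g.py <<'E'
from h import *
from scipy.spatial.transform import Rotation as Ro
def cur():
    s=r.sense(); return s,np.array(s['eef_pos']),Ro.from_euler('xyz',s['orientation'],degrees=True)
def down(jaw): # tool x down, y at azimuth jaw
    a=np.radians(jaw); x=np.array([0,0,-1.]); y=np.array([np.cos(a),np.sin(a),0]); return Ro.from_matrix(np.c_[x,y,np.cross(x,y)])
az,tl=np.radians(-14.7),np.radians(28)
ex=np.array([np.cos(tl)*np.cos(az),np.cos(tl)*np.sin(az),np.sin(tl)]); ey=np.array([-np.sin(az),np.cos(az),0]); ez=np.cross(ex,ey)
L1=np.array([.5680,-.2034,.0879])
def rack(sgn): x=-ez; y=sgn*ey; return Ro.from_matrix(np.c_[x,y,np.cross(x,y)])
def delta(p,R):
    s,p0,R0=cur(); return np.r_[np.array(p)-p0,(R*R0.inv()).as_rotvec()].round(4).tolist()
def st():
    s,p,R=cur(); M=R.as_matrix(); print('t',s['time_s'],'p',p.round(4),'x',M[:,0].round(3),'jawaz',np.degrees(np.arctan2(M[1,1],M[0,1])).round(1),'q',np.round(s['q'],0),'F',np.round(s['force'],2),'M',np.round(s['moment'],3),'w',s['grip_width'])
E
python3 - <<'E'
from g import *
st()
for j in(21.4,201.4): print(delta((.6,-.2,.3),down(j)), delta((.473,.1835,.2),down(j)))
E
```

```text
t 0.1 p [ 0.2275 -0.6083  0.2304] x [-0.001  0.002 -1.   ] jawaz -69.5 q [64. 23.  3. 88. -1. 69. -3.] F [0.41 0.39 0.08] M [-0.004 -0.037  0.025] w 0.08517811199067432
[0.3725, 0.4083, 0.0696, -0.0007, -0.0018, 1.5864] [0.2455, 0.7918, -0.0304, -0.0007, -0.0018, 1.5864]
[0.3725, 0.4083, 0.0696, -0.0018, 0.0007, -1.5551] [0.2455, 0.7918, -0.0304, -0.0018, 0.0007, -1.5551]
```

Emit:
{"op": "play_rows", "data": {"plan": [[0.06,0.05,0.05,0,0,0.18],[0.12,0.1,0.07,0,0,0.36],[0.18,0.15,0.07,0,0,0.54],[0.23,0.2,0.07,0,0,0.72],[0.27,0.25,0.07,0,0,0.9],[0.31,0.3,0.07,0,0,1.08],[0.33,0.36,0.07,0,0,1.26],[0.34,0.42,0.06,0,0,1.44],[0.34,0.48,0.05,0,0,1.586],[0.32,0.54,0.04,0,0,1.586],[0.3,0.6,0.02,0,0,1.586],[0.28,0.65,0.0,0,0,1.586]], "hand": 0.25}}

```text
time_s: 1.6
eef_pos: [0.5222, -0.0079, 0.2461]
orientation: [-85.3, 89.9, -153.9]
force: [1.1, 0.2, 0.1]
grip_width: 0.0642
```

```bash
python3 - <<'E'
from g import *
st(); print(delta((.473,.1835,.2),down(21.4)))
E
```

```text
t 1.6 p [ 0.5222 -0.0079  0.2461] x [-0.001 -0.    -1.   ] jawaz 21.4 q [ 24.  11. -32. 103.   6.  67.  12.] F [1.14 0.21 0.1 ] M [ 0.04  -0.066 -0.021] w 0.06420097087584278
[-0.0492, 0.1914, -0.0461, 0.0004, -0.0009, -0.0001]
```

Emit:
{"op": "play_rows", "data": {"plan": [[-0.02,0.06,0.0,0,0,0],[-0.04,0.12,0,0,0,0],[-0.049,0.18,0,0,0,0],[-0.049,0.191,-0.02,0,0,0],[-0.049,0.191,-0.046,0,0,0],[-0.049,0.191,-0.046,0,0,0],[-0.049,0.191,-0.046,0,0,0]]}}

```text
time_s: 2.48
eef_pos: [0.4737, 0.183, 0.2007]
orientation: [-88.2, 90.0, -156.8]
force: [-0.5, 0.2, 0.6]
grip_width: 0.0641
```

```bash
python3 - <<'E'
from m import *
from g import *
st(); d=grab('wrist'); save(d,'w1.png'); P=pts(d)
for o in handles(d,P): print(o)
E
```

```text
t 2.475 p [0.4737 0.183  0.2007] x [-0. -0. -1.] jawaz 21.4 q [  9.  13. -40. 108.   9.  62. -13.] F [-0.53  0.16  0.59] M [-0.019 -0.062  0.024] w 0.06408678379759
(630.1, 246.7, 150.0, 33.0, 105.8, np.float64(31.7), [456.0, 183.0])
(474.7, 183.5, 149.9, 32.0, 111.5, np.float64(31.8), [282.0, 185.0])
(551.1, 206.1, 150.0, 32.2, 100.7, np.float64(31.8), [364.0, 192.0])
```

View pics/w1.png

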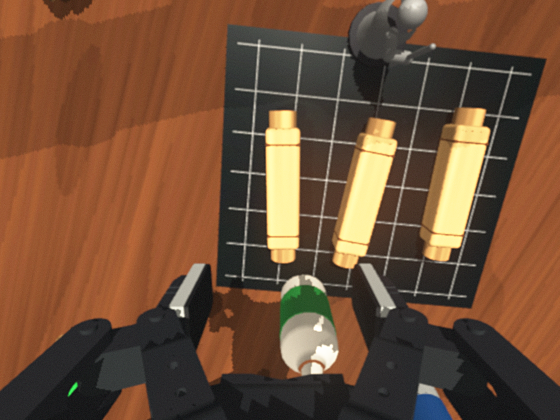

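The wrist view shows the three handles, with the nearest (C) at (282,185) and all readings agreeing within 2 mm. The figure at (385,30) and the glue at (305,310) are clear of the grasp. I'll descend on C.

Emit:
{"op": "play_rows", "data": {"plan": [[0.0,0,-0.06,0,0,0],[0.0005,0.0005,-0.12,0,0,0],[0.0005,0.0005,-0.165,0,0,0],[0.0005,0.0005,-0.185,0,0,0],[0.0005,0.0005,-0.195,0,0,0],[0.0005,0.0005,-0.195,0,0,0],[0.0005,0.0005,-0.195,0,0,0]]}}

```text
time_s: 3.4
eef_pos: [0.4757, 0.184, 0.0074]
orientation: [83.8, 89.8, 15.1]
force: [-0.1, 0.3, 0.1]
grip_width: 0.064
```

Emit:
{"op": "play_rows", "data": {"plan": [[0,0,0,0,0,0],[0,0,0,0,0,0],[0,0,0,0,0,0],[0,0,0,0,0,0],[0,0,0,0,0,0]], "hand": 1, "force": 70}}

```text
time_s: 4.03
eef_pos: [0.4763, 0.1842, 0.0084]
orientation: [78.6, 89.7, 9.9]
force: [-0.8, -0.7, 6.6]
grip_width: 0.0308
```

Emit:
{"op": "play_rows", "data": {"plan": [[0,0,0.01,0,0,0],[0,0,0.03,0,0,0],[0,0,0.05,0,0,0],[0,0,0.05,0,0,0],[0,0,0.05,0,0,0],[0,0,0.05,0,0,0]]}}

```text
time_s: 4.78
eef_pos: [0.4756, 0.1839, 0.0575]
orientation: [73.5, 89.8, 4.8]
force: [-0.4, -0.3, -2.6]
grip_width: 0.0305
```

```bash
cat > mom.py <<'E'
from g import *
ms=[];fs=[]
for i in range(8):
    s=r.sense(); ms.append(s['moment']);fs.append(s['force']); r.get_image('wrist')
s,p,R=cur(); ms=np.array(ms); M=R.as_matrix(); st()
print('F',np.mean(fs,0).round(2),'M',ms.mean(0).round(3),'sd',ms.std(0).round(3),'M.jaw',(ms@M[:,1]).mean().round(4),'M.toolz',(ms@M[:,2]).mean().round(4),'toolz',M[:,2].round(2))
E
python3 mom.py
```

```text
t 5.175 p [0.4763 0.1843 0.0583] x [ 0.004  0.001 -1.   ] jawaz 21.3 q [  4.  24. -36. 116.  20.  46. -22.] F [-0.29 -1.31 -1.67] M [0.03  0.024 0.014] w 0.03054611139004595
F [ 0.04 -0.17 -2.07] M [ 0.039  0.02  -0.01 ] sd [0.028 0.025 0.02 ] M.jaw 0.044 M.toolz -0.0042 toolz [ 0.36 -0.93  0.  ]
```

Emit:
{"op": "play_rows", "data": {"plan": [[0,0,0.06,0,0,-0.1],[0,0,0.12,0,0,-0.28],[0,0,0.18,0,0,-0.46],[0.01,-0.03,0.21,0,0,-0.64],[0.03,-0.09,0.21,0,0,-0.82],[0.03,-0.15,0.21,0,0,-1.0],[0.03,-0.21,0.21,0,0,-1.18],[0.03,-0.27,0.21,0,0,-1.36],[0.03,-0.33,0.21,0,0,-1.54],[0.03,-0.38,0.21,0,0,-1.72],[0.03,-0.42,0.21,0,0,-1.9],[0.03,-0.44,0.21,0,0,-2.08]]}}

```text
time_s: 6.68
eef_pos: [0.5053, -0.2587, 0.2679]
orientation: [73.2, 89.7, -115.2]
force: [-0.3, -0.2, -1.4]
grip_width: 0.0305
```

```bash
cat >> g.py <<'E'
def lane(i,up,tc=.009): return L1+(i-1)*.07*ey+(up-tc)*ez
E
python3 mom.py; python3 - <<'E'
from g import *
print(delta(lane(0,.1),rack(-1)),delta(lane(0,0),rack(-1)))
E
```

```text
t 7.075 p [ 0.5067 -0.2541  0.2684] x [-0.001 -0.004 -1.   ] jawaz -97.6 q [ 29.  13.  -9.  97.   2.  71. -77.] F [-0.27 -0.26 -2.17] M [ 0.017 -0.016  0.025] w 0.030665964983748913
F [ 0.06 -0.3  -2.  ] M [-0.013 -0.052 -0.001] sd [0.112 0.037 0.028] M.jaw 0.0536 M.toolz 0.0063 toolz [-0.99  0.13  0.  ]
[0.0022, -0.0062, -0.1002, -0.0911, -0.4811, -0.12] [0.0476, -0.0181, -0.1885, -0.0911, -0.4811, -0.12]
```

Emit:
{"op": "play_rows", "data": {"plan": [[0.0,0,-0.01,-0.02,-0.12,-0.03],[0.0,-0.002,-0.03,-0.05,-0.26,-0.06],[0.002,-0.004,-0.06,-0.075,-0.4,-0.1],[0.002,-0.006,-0.09,-0.091,-0.481,-0.12],[0.002,-0.006,-0.1,-0.091,-0.481,-0.12],[0.002,-0.006,-0.1,-0.091,-0.481,-0.12],[0.002,-0.006,-0.1,-0.091,-0.481,-0.12]]}}

```text
time_s: 7.95
eef_pos: [0.5112, -0.2606, 0.1707]
orientation: [179.9, 61.8, -14.7]
force: [0.6, -0.2, -3.0]
grip_width: 0.0303
```

```bash
python3 - <<'E'
from g import *
st(); d=grab('top'); save(d,'t1.png'); d=grab('side'); save(d,'s1.png')
a=cv2.imread('pics/t1.png')[60:300,180:500]; b=cv2.imread('pics/s1.png')[50:290,180:500]
cv2.imwrite('pics/c1.png',np.hstack([a,b]))
print(delta(lane(0,.1),rack(-1)),delta(lane(0,.015),rack(-1)),delta(lane(0,0),rack(-1)))
E
```

```text
t 7.95 p [ 0.5112 -0.2606  0.1707] x [ 0.457 -0.12  -0.881] jawaz -104.6 q [ 34.   6.  -9. 124. -11.  22. -70.] F [ 0.62 -0.18 -3.  ] M [ 0.187  0.657 -0.038] w 0.03026847014680593
[-0.0017, 0.0002, -0.002, 0.0012, 0.0025, -0.001] [0.0369, -0.0099, -0.0771, 0.0012, 0.0025, -0.001] [0.0437, -0.0117, -0.0903, 0.0012, 0.0025, -0.001]
```

View pics/c1.png

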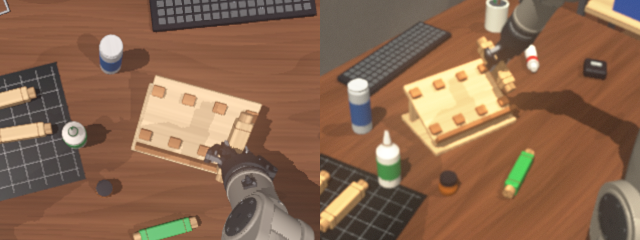

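The crops show the handle held over the right-hand lane (lane_0), aligned with the slope, at about (237,135) in the left crop. Descending along the deck normal.

Emit:
{"op": "play_rows", "data": {"plan": [[0.011,-0.003,-0.03,0,0,0],[0.024,-0.006,-0.055,0,0,0],[0.036,-0.01,-0.077,0,0,0],[0.04,-0.011,-0.084,0,0,0],[0.0435,-0.0115,-0.089,0,0,0],[0.0435,-0.0115,-0.089,0,0,0],[0.0435,-0.0115,-0.089,0,0,0]]}}

```text
time_s: 8.93
eef_pos: [0.555, -0.2719, 0.082]
orientation: [179.9, 61.8, -14.7]
force: [-0.2, -1.0, -1.9]
grip_width: 0.0307
```

```bash
python3 - <<'E'
from g import *
st(); print(delta(lane(0,0),rack(-1)))
E
```

```text
t 8.925 p [ 0.555  -0.2719  0.082 ] x [ 0.458 -0.12  -0.881] jawaz -104.6 q [ 15.  19.  11. 123. -39.  13. -44.] F [-0.23 -1.02 -1.92] M [0.183 0.676 0.005] w 0.03070381129367463
[-0.0007, -0.0002, -0.002, 0.0016, 0.0037, -0.0019]
```

Emit:
{"op": "play_rows", "data": {"plan": [[0.0,0,-0.002,0,0,0],[0.001,-0.0002,-0.004,0,0,0],[0.001,-0.0002,-0.004,0,0,0],[0.001,-0.0002,-0.004,0,0,0]]}}

```text
time_s: 9.43
eef_pos: [0.5554, -0.2722, 0.0812]
orientation: [-179.8, 61.6, -14.4]
force: [-21.3, 8.5, 31.8]
grip_width: 0.031
```

```bash
python3 - <<'E'
from g import *
st(); print(r.sense()['q'][5],delta(lane(0,0),rack(-1)))
E
```

```text
t 9.425 p [ 0.5554 -0.2722  0.0812] x [ 0.461 -0.118 -0.88 ] jawaz -104.6 q [ 14.  19.  13. 124. -43.  13. -40.] F [-21.32   8.53  31.81] M [0.867 1.967 0.22 ] w 0.031037881943115953
13.392404488958661 [-0.0011, 0.0, -0.0012, -0.0003, 0.007, -0.0022]
```

Emit:
{"op": "play_rows", "data": {"plan": [[-0.0005,0.0,0.001,0,0,0],[-0.0005,0.0,0.001,0,0,0],[-0.0005,0.0,0.001,0,0,0]]}}

```text
time_s: 9.8
eef_pos: [0.5551, -0.2722, 0.0819]
orientation: [-179.8, 61.6, -14.3]
force: [-0.0, 0.7, -2.7]
grip_width: 0.031
```

Emit:
{"op": "play_rows", "data": {"plan": [[0,0,0,0,0,0],[0,0,0,0,0,0],[0,0,0,0,0,0],[0,0,0,0,0,0]], "hand": 0.45}}

```text
time_s: 10.3
eef_pos: [0.5552, -0.2722, 0.082]
orientation: [-179.8, 61.6, -14.4]
force: [0.3, 0.2, -0.5]
grip_width: 0.0473
```

Emit:
{"op": "play_rows", "data": {"plan": [[-0.014,0.0035,0.026,0,0,0],[-0.041,0.011,0.079,0,0,0],[-0.055,0.014,0.106,0,0,0],[-0.055,0.014,0.15,0,0,0],[-0.055,0.014,0.16,0.02,0.1,0.0],[-0.055,0.014,0.16,0.05,0.2,0]]}}

```text
time_s: 11.05
eef_pos: [0.5008, -0.2581, 0.2443]
orientation: [-179.8, 73.4, -14.3]
force: [0.3, 0.2, 0.4]
grip_width: 0.0469
```

```bash
cat > chk.py <<'E'
from g import *
import sys
# stored handles in deck frame, from a camera's depth
O=L1-.082*ex-.016*ez
def chk(n,nm=None):
    d=grab(n); P=pts(d)
    if nm: save(d,nm)
    D=np.stack([(P-O)@e for e in(ex,ey,ez)],-1)
    for i in range(3):
        y=(i-1)*.07
        m=(abs(D[...,1]-y)<.035)&(D[...,0]>.004)&(D[...,0]<.17)&(D[...,2]>.02)&(D[...,2]<.06)
        T=D[m]
        if len(T)<80: print(n,i,'empty',len(T)); continue
        T2=T[T[:,2]>np.percentile(T[:,2],70)-.005]
        c,w,a=cv2.minAreaRect((T2[:,:2]*1000).astype(np.float32))
        lo=T2[T2[:,0]<.06,2]; hi=T2[T2[:,0]>.1,2]
        print(n,i,'mid',np.round(c,1),'size',np.round(w,1),'ang',round(a,1),'top lo/hi',np.median(lo).round(4),np.median(hi).round(4))
if __name__=='__main__': chk('top'); chk('side')
E
python3 chk.py; python3 -c "
from g import *
st(); print(delta((.56,.12,.27),down(11)))"
```

```text
top 0 mid [ 82.4 -69.8] size [149.9  32.7] ang 0.2 top lo/hi 0.0299 0.0311
top 1 empty 0
top 2 empty 0
side 0 mid [ 80.7 -67.5] size [ 36. 150.] ang 89.1 top lo/hi 0.0309 0.0311
side 1 empty 0
side 2 empty 0
t 11.15 p [ 0.503  -0.2585  0.2435] x [ 0.279 -0.073 -0.958] jawaz -104.5 q [ -6.   5.  33. 112.  -8.  47. -74.] F [ 0.18  0.35 -0.25] M [0.039 0.295 0.022] w 0.04680483779165435
[0.057, 0.3785, 0.0265, -0.2373, 0.2545, 1.9989]
```

Emit:
{"op": "play_rows", "data": {"plan": [[0.01,0.03,0.02,-0.02,0.021,0.167],[0.02,0.07,0.0265,-0.04,0.042,0.333],[0.03,0.12,0.0265,-0.06,0.064,0.5],[0.04,0.17,0.0265,-0.08,0.085,0.666],[0.05,0.22,0.0265,-0.099,0.106,0.833],[0.05,0.27,0.0265,-0.119,0.127,1.0],[0.05,0.32,0.0265,-0.138,0.148,1.166],[0.05,0.37,0.0265,-0.158,0.17,1.333],[0.05,0.41,0.0265,-0.178,0.191,1.499],[0.048,0.44,0.0265,-0.198,0.212,1.666],[0.048,0.46,0.0265,-0.218,0.233,1.832],[0.048,0.464,0.02,-0.237,0.2545,1.999]], "hand": 0.25}}

```text
time_s: 12.65
eef_pos: [0.5502, 0.2072, 0.2629]
orientation: [-180.0, 90.0, 101.5]
force: [-0.6, 0.4, -0.5]
grip_width: 0.064
```

```bash
python3 - <<'E'
from m import *
from g import *
st(); d=grab('wrist'); P=pts(d)
for o in handles(d,P): print(o)
print(delta((.551,.2055,.2),down(11.2)))
E
python3 mom.py
```

```text
t 12.65 p [0.5502 0.2072 0.2629] x [-0.     0.001 -1.   ] jawaz 11.5 q [-28.  15.   4.  95.  -1.  70. -12.] F [-0.6   0.44 -0.51] M [-0.032 -0.013  0.045] w 0.06404286275157674
(630.5, 247.2, 149.5, 32.1, 106.1, np.float64(29.2), [351.0, 158.0])
[0.0009, -0.0017, -0.0615, 0.0003, -0.0023, -0.0079]
t 13.1 p [0.551  0.2048 0.2639] x [ 0.001  0.    -1.   ] jawaz 10.9 q [-28.  15.   4.  94.  -1.  70. -13.] F [ 0.81  0.41 -0.29] M [-0.053  0.037  0.   ] w 0.06405977218120576
F [0.32 0.1  0.03] M [-0.006  0.006 -0.007] sd [0.036 0.028 0.024] M.jaw -0.005 M.toolz -0.0073 toolz [ 0.19 -0.98 -0.  ]
```

```bash
python3 - <<'E'
from m import *
d=grab('wrist'); save(d,'w2.png'); P=pts(d)
print(P[185,280],P[185,275])
d=grab('side');P=pts(d)
for o in handles(d,P): print(o)
E
```

```text
[0.5509043  0.19881571 0.0297081 ] [0.54522477 0.1980726  0.0313024 ]
(515.5, -190.3, 241.3, 67.5, 74.5, np.float64(46.2), [324.0, 174.0])
(628.4, 247.2, 149.7, 34.3, 105.8, np.float64(32.7), [165.0, 245.0])
(548.8, 206.9, 152.6, 35.2, 100.5, np.float64(33.0), [202.0, 253.0])
(-4.3, 51.9, 130.3, 44.9, 5.4, np.float64(42.1), [454.0, 359.0])
```

View pics/w2.png

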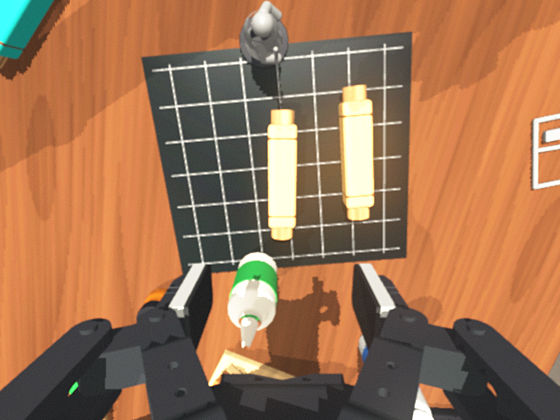

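Handle B is in place at (282,175) and A at (358,155). The figure and glue are untouched. Descending on B.

Emit:
{"op": "play_rows", "data": {"plan": [[-0.0005,0.001,-0.06,0,0,0],[-0.0005,0.001,-0.12,0,0,0],[-0.0005,0.001,-0.18,0,0,0],[-0.0005,0.001,-0.225,0,0,0],[-0.0005,0.001,-0.248,0,0,0],[-0.0005,0.001,-0.257,0,0,0],[-0.0005,0.001,-0.257,0,0,0],[-0.0005,0.001,-0.257,0,0,0]]}}

```text
time_s: 14.2
eef_pos: [0.5517, 0.2067, 0.0082]
orientation: [107.7, 89.8, 28.6]
force: [-0.7, 0.1, -0.3]
grip_width: 0.0641
```

Emit:
{"op": "play_rows", "data": {"plan": [[0,0,0,0,0,0],[0,0,0,0,0,0],[0,0,0,0,0,0],[0,0,0,0,0,0],[0,0,0,0,0,0]], "hand": 1, "force": 70}}

```text
time_s: 14.82
eef_pos: [0.5526, 0.207, 0.0095]
orientation: [105.6, 89.7, 26.5]
force: [-0.9, -0.4, 6.8]
grip_width: 0.0309
```

Emit:
{"op": "play_rows", "data": {"plan": [[0,0,0.01,0,0,0],[0,0,0.04,0,0,0],[0,0,0.1,0,0,0],[0,0,0.16,0,0,0],[0,0,0.22,0,0,0],[0,0,0.25,0,0,0],[0,0,0.25,0,0,0],[0,0,0.25,0,0,0]]}}

```text
time_s: 15.82
eef_pos: [0.5513, 0.2064, 0.2574]
orientation: [111.8, 89.9, 32.7]
force: [-0.8, -0.1, -3.5]
grip_width: 0.0307
```

```bash
sed -i 's/range(8)/range(12)/' mom.py; python3 mom.py
```

```text
t 16.425 p [0.5526 0.207  0.2595] x [ 0.005  0.002 -1.   ] jawaz 10.9 q [-28.  15.   4.  95.  -1.  70. -13.] F [ 0.56 -0.17 -1.98] M [-0.057  0.003 -0.017] w 0.030914951773486438
F [-0.03 -0.06 -2.3 ] M [-0.07  -0.006 -0.006] sd [0.037 0.028 0.029] M.jaw -0.0699 M.toolz -0.0078 toolz [ 0.19 -0.98 -0.  ]
```

Emit:
{"op": "play_rows", "data": {"plan": [[0,-0.03,0.01,0,0,0.11],[0,-0.08,0.01,0,0,0.22],[0,-0.13,0.01,0,0,0.33],[0,-0.18,0.01,0,0,0.45],[-0.01,-0.23,0.01,0,0,0.56],[-0.015,-0.28,0.01,0,0,0.67],[-0.02,-0.33,0.01,0,0,0.79],[-0.025,-0.37,0.01,0,0,0.9],[-0.025,-0.395,0.01,0,0,1.01],[-0.025,-0.4,0.01,0,0,1.124],[-0.025,-0.4,0.01,0,0,1.124]]}}

```text
time_s: 17.8
eef_pos: [0.5276, -0.1937, 0.2696]
orientation: [100.8, 89.7, 86.0]
force: [0.7, 0.5, -2.9]
grip_width: 0.0309
```

```bash
python3 mom.py; python3 - <<'E'
from g import *
print(delta(lane(1,.1,.0075),rack(1)))
E
```

```text
t 18.4 p [ 0.5277 -0.1929  0.2695] x [-0.     0.005 -1.   ] jawaz 75.3 q [ 6. 12. 11. 98. -3. 70. 94.] F [ 0.45  0.64 -2.13] M [-0.026 -0.064 -0.025] w 0.031117724905024742
F [ 0.43  0.02 -2.52] M [-0.01  -0.064  0.008] sd [0.02  0.029 0.025] M.jaw -0.0647 M.toolz 0.0069 toolz [ 0.97 -0.25 -0.  ]
[-0.0017, 0.0005, -0.0999, -0.129, -0.4728, -0.0017]
```

Emit:
{"op": "play_rows", "data": {"plan": [[0.0,0,-0.01,-0.032,-0.12,0],[0.0,0,-0.03,-0.07,-0.26,0],[-0.001,0,-0.06,-0.11,-0.4,0],[-0.002,0,-0.09,-0.129,-0.473,-0.002],[-0.002,0,-0.1,-0.129,-0.473,-0.002],[-0.002,0,-0.1,-0.129,-0.473,-0.002],[-0.002,0,-0.1,-0.129,-0.473,-0.002]]}}

```text
time_s: 19.27
eef_pos: [0.5282, -0.1936, 0.1717]
orientation: [-0.0, 61.8, -14.7]
force: [0.8, 0.9, -1.5]
grip_width: 0.0307
```

```bash
python3 - <<'E'
from g import *
st()
print(delta(lane(1,.1,.0075),rack(1)),delta(lane(1,.015,.0075),rack(1)),delta(lane(1,0.0,.0075),rack(1)))
E
```

```text
t 19.275 p [ 0.5282 -0.1936  0.1717] x [ 0.457 -0.12  -0.881] jawaz 75.3 q [  6.   4.  10. 126.  -4.  21.  95.] F [ 0.84  0.93 -1.48] M [0.154 0.596 0.001] w 0.030699258333974865
[-0.0022, 0.0012, -0.0022, 0.001, 0.0036, 0.0001] [0.0364, -0.0089, -0.0772, 0.001, 0.0036, 0.0001] [0.0432, -0.0107, -0.0905, 0.001, 0.0036, 0.0001]
```

Emit:
{"op": "play_rows", "data": {"plan": [[0.011,-0.003,-0.03,0,0,0],[0.024,-0.006,-0.055,0,0,0],[0.036,-0.009,-0.077,0,0,0],[0.041,-0.01,-0.086,0,0,0],[0.043,-0.0107,-0.0895,0,0,0],[0.043,-0.0107,-0.0895,0,0,0],[0.043,-0.0107,-0.0895,0,0,0]]}}

```text
time_s: 20.15
eef_pos: [0.5728, -0.2041, 0.0833]
orientation: [0.0, 61.7, -14.6]
force: [-0.5, -0.3, -2.3]
grip_width: 0.0307
```

```bash
python3 - <<'E'
from g import *
st();print(r.sense()['q'][5],delta(lane(1,0.0,.0075),rack(1)))
E
```

```text
t 20.15 p [ 0.5728 -0.2041  0.0833] x [ 0.459 -0.12  -0.88 ] jawaz 75.4 q [ -9.  19.  29. 126. -50.  13. 138.] F [-0.49 -0.27 -2.33] M [0.153 0.681 0.047] w 0.03072536473557017
13.302456011146978 [-0.0014, -0.0002, -0.002, 0.0014, 0.0056, -0.0012]
```

Emit:
{"op": "play_rows", "data": {"plan": [[-0.0005,0,-0.0015,0,0,0],[-0.0005,0,-0.0025,0,0,0],[-0.0005,0,-0.0025,0,0,0]]}}

```text
time_s: 20.52
eef_pos: [0.5733, -0.2042, 0.0825]
orientation: [0.2, 61.5, -14.5]
force: [-4.9, 2.1, 9.1]
grip_width: 0.031
```

```bash
python3 - <<'E'
from g import *
st();print(delta(lane(1,0.0,.0075),rack(1)))
E
```

```text
t 20.525 p [ 0.5733 -0.2042  0.0825] x [ 0.462 -0.119 -0.879] jawaz 75.4 q [-10.  20.  30. 126. -52.  13. 140.] F [-4.93  2.07  9.06] M [0.252 0.888 0.1  ] w 0.03100733135142057
[-0.0019, -0.0001, -0.0012, 0.0007, 0.0086, -0.0016]
```

In contact at about 12 N. Releasing and backing off along the normal.

Emit:
{"op": "play_rows", "data": {"plan": [[0,0,0,0,0,0],[0,0,0,0,0,0],[0,0,0,0,0,0],[0,0,0,0,0,0]], "hand": 0.45}}

```text
time_s: 21.02
eef_pos: [0.5733, -0.2043, 0.0824]
orientation: [0.2, 61.5, -14.5]
force: [-0.2, 0.3, -0.1]
grip_width: 0.0469
```

Emit:
{"op": "play_rows", "data": {"plan": [[-0.014,0.0035,0.026,0,0,0],[-0.041,0.011,0.079,0,0,0],[-0.055,0.014,0.106,0,0,0],[-0.055,0.014,0.15,0,0,0],[-0.055,0.014,0.16,0.02,0.1,0.0],[-0.055,0.014,0.16,0.05,0.2,0],[-0.055,0.014,0.17,0.08,0.3,0]]}}

```text
time_s: 21.9
eef_pos: [0.5187, -0.1891, 0.2535]
orientation: [1.9, 79.4, -12.6]
force: [-0.7, -0.4, 0.3]
grip_width: 0.0469
```

```bash
python3 chk.py; python3 -c "
from g import *
st(); print(delta((.6295,.247,.27),down(16.2)))"
```

```text
top 0 empty 77
top 1 mid [84.1  0. ] size [149.8  31.8] ang 0.2 top lo/hi 0.0308 0.0313
top 2 empty 0
side 0 mid [ 82.1 -68.2] size [149.3  35.7] ang 0.4 top lo/hi 0.0302 0.0312
side 1 mid [80.7  0.4] size [ 33.8 149.4] ang 89.6 top lo/hi 0.0311 0.0312
side 2 empty 0
t 22.0 p [ 0.5214 -0.1908  0.2537] x [ 0.182 -0.049 -0.982] jawaz 75.4 q [-42.  12.  67. 109. -15.  56. 106.] F [ 0.22 -0.57 -0.43] M [0.055 0.159 0.007] w 0.046841698088620105
[0.1081, 0.4378, 0.0163, 0.1391, 0.141, -1.0297]
```

Emit:
{"op": "play_rows", "data": {"plan": [[0.005,0.03,0.016,0.014,0.014,-0.1],[0.015,0.075,0.016,0.028,0.028,-0.2],[0.025,0.12,0.016,0.042,0.042,-0.3],[0.035,0.165,0.016,0.055,0.056,-0.41],[0.045,0.21,0.016,0.07,0.07,-0.52],[0.06,0.26,0.016,0.083,0.085,-0.62],[0.075,0.31,0.016,0.097,0.1,-0.72],[0.09,0.36,0.016,0.11,0.113,-0.82],[0.1,0.4,0.016,0.125,0.127,-0.93],[0.108,0.43,0.016,0.139,0.141,-1.03],[0.108,0.438,0.016,0.139,0.141,-1.03],[0.108,0.438,0.016,0.139,0.141,-1.03]], "hand": 0.25}}

```text
time_s: 23.5
eef_pos: [0.6287, 0.2462, 0.2696]
orientation: [-28.4, 90.0, -102.2]
force: [-0.6, -1.3, -0.0]
grip_width: 0.0643
```

```bash
python3 - <<'E'
from m import *
from g import *
st(); d=grab('side'); P=pts(d)
for o in handles(d,P): print(o)
print(delta((.6298,.247,.007),down(16.2)))
E
```

```text
t 23.5 p [0.6287 0.2462 0.2696] x [-0.    -0.001 -1.   ] jawaz 16.2 q [-65.  41.  68.  82. -37.  82.  20.] F [-0.65 -1.35 -0.01] M [-0.003 -0.01   0.021] w 0.06427519669562766
(538.9, -156.0, 163.5, 52.7, 79.0, np.float64(46.7), [310.0, 177.0])
(628.7, 246.2, 151.6, 35.0, 105.6, np.float64(32.7), [165.0, 245.0])
(-7.1, 58.9, 133.7, 40.2, 14.3, np.float64(41.6), [455.0, 361.0])
[0.001, 0.0017, -0.2629, 0.0005, 0.0001, 0.0014]
```

Emit:
{"op": "play_rows", "data": {"plan": [[0.001,0.001,-0.06,0,0,0],[0.001,0.001,-0.12,0,0,0],[0.001,0.001,-0.17,0,0,0],[0.001,0.001,-0.17,0,0,0]]}}

```text
time_s: 24.05
eef_pos: [0.6266, 0.2445, 0.0967]
orientation: [-83.9, 89.6, -157.9]
force: [0.1, 0.2, 1.3]
grip_width: 0.0644
```

```bash
python3 - <<'E'
from g import *
st()
I=[grab(n)['img'][...,::-1] for n in('top','side')]
cv2.imwrite('pics/c2.png',cv2.resize(np.hstack(I),(800,300),interpolation=cv2.INTER_AREA))
print(delta((.6298,.247,.007),down(16.2)))
E
```

```text
t 24.05 p [0.6266 0.2445 0.0967] x [-0.007 -0.003 -1.   ] jawaz 16.0 q [-62.  48.  61.  93. -45.  67.  25.] F [0.08 0.24 1.27] M [0.001 0.041 0.061] w 0.06439888072603064
[-0.001, 0.0019, -0.0951, 0.0005, 0.0026, 0.0028]
```

View pics/c2.png

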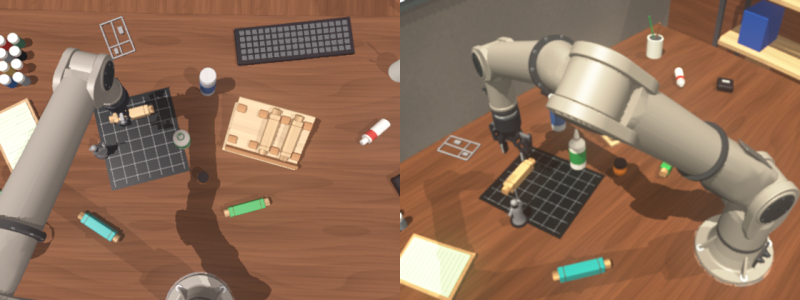

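The pictures show the arm swung out left, well above everything. The gripper is over handle A, and two handles lie in the rack. Continuing down to grasp A.

Emit:
{"op": "play_rows", "data": {"plan": [[0.001,0.002,-0.05,0,0,0],[0.001,0.002,-0.08,0,0,0],[0.001,0.002,-0.09,0,0,0],[0.001,0.002,-0.09,0,0,0],[0.001,0.002,-0.09,0,0,0]]}}

```text
time_s: 24.78
eef_pos: [0.6334, 0.2471, 0.0146]
orientation: [78.6, 89.6, 4.6]
force: [-0.4, 0.9, 0.0]
grip_width: 0.0639
```

```bash
python3 - <<'E'
from g import *
st();print(delta((.6298,.247,.008),down(16.2)))
E
```

```text
t 24.775 p [0.6334 0.2471 0.0146] x [ 0.006  0.    -1.   ] jawaz 16.0 q [-60.  53.  56.  95. -50.  60.  28.] F [-0.39  0.86  0.05] M [ 0.009  0.008 -0.011] w 0.06388123189864343
[-0.0036, -0.0001, -0.0066, -0.0005, 0.0061, 0.0029]
```

Emit:
{"op": "play_rows", "data": {"plan": [[-0.002,0,-0.004,0,0.005,0],[-0.004,0,-0.0085,0,0.006,0.003],[-0.004,0,-0.0085,0,0.006,0.003],[-0.004,0,-0.0085,0,0.006,0.003]]}}

```text
time_s: 25.28
eef_pos: [0.6294, 0.2471, 0.006]
orientation: [166.9, 90.0, 93.1]
force: [-0.4, 0.2, -0.6]
grip_width: 0.0639
```

Emit:
{"op": "play_rows", "data": {"plan": [[0,0,0,0,0,0],[0,0,0,0,0,0],[0,0,0,0,0,0],[0,0,0,0,0,0],[0,0,0,0,0,0]], "hand": 1, "force": 70}}

```text
time_s: 25.9
eef_pos: [0.6298, 0.2471, 0.0063]
orientation: [105.5, 89.9, 31.7]
force: [-0.4, 0.2, 3.4]
grip_width: 0.0306
```

Emit:
{"op": "play_rows", "data": {"plan": [[0,0,0.01,0,0,0],[0,0,0.04,0,0,0],[0,0,0.1,0,0,0],[0,0,0.16,0,0,0],[0,0,0.22,0,0,0],[0,0,0.25,0,0,0],[0,0,0.25,0,0,0],[0,0,0.25,0,0,0]]}}

```text
time_s: 26.9
eef_pos: [0.6285, 0.2473, 0.2541]
orientation: [-111.3, 89.8, 174.9]
force: [-0.7, 0.4, -3.5]
grip_width: 0.0308
```

```bash
python3 mom.py
```

```text
t 27.5 p [0.6298 0.2471 0.2563] x [ 0.001  0.    -1.   ] jawaz 16.2 q [-65.  41.  68.  83. -38.  81.  20.] F [-0.02  0.24 -2.79] M [0.036 0.011 0.02 ] w 0.031019580389807937
F [ 0.01 -0.   -2.79] M [ 0.041  0.01  -0.009] sd [0.028 0.026 0.029] M.jaw 0.0421 M.toolz 0.0022 toolz [ 0.28 -0.96 -0.  ]
```

Emit:
{"op": "play_rows", "data": {"plan": [[-0.005,-0.02,0.015,0,0,-0.176],[-0.01,-0.05,0.015,0,0,-0.352],[-0.02,-0.085,0.015,0,0,-0.528],[-0.028,-0.12,0.015,0,0,-0.703],[-0.035,-0.155,0.015,0,0,-0.879],[-0.043,-0.19,0.015,0,0,-1.055],[-0.05,-0.225,0.015,0,0,-1.23],[-0.06,-0.26,0.015,0,0,-1.407],[-0.07,-0.295,0.015,0,0,-1.583],[-0.078,-0.33,0.015,0,0,-1.759],[-0.085,-0.36,0.015,0,0,-1.934],[-0.085,-0.372,0.015,0,0,-2.11]]}}

```text
time_s: 29.0
eef_pos: [0.5437, -0.1276, 0.272]
orientation: [154.7, 89.9, -40.5]
force: [0.2, 1.0, -2.9]
grip_width: 0.0307
```

```bash
python3 mom.py; python3 - <<'E'
from g import *
print(delta(lane(2,.1,.0107),rack(-1)))
E
```

```text
t 29.6 p [ 0.5449 -0.1245  0.2713] x [-0.    -0.001 -1.   ] jawaz -104.6 q [-47.  34.  82.  99. -35.  78. -63.] F [ 0.17  0.29 -3.15] M [ 0.009 -0.047  0.045] w 0.03062706148952938
F [-0.12  0.14 -2.58] M [-0.003 -0.062 -0.003] sd [0.056 0.027 0.034] M.jaw 0.0603 M.toolz -0.0128 toolz [-0.97  0.25 -0.  ]
[0.0003, -0.0006, -0.1046, -0.1226, -0.4729, -0.0012]
```

Emit:
{"op": "play_rows", "data": {"plan": [[0.0,0,-0.01,-0.03,-0.12,0],[0.0,0,-0.03,-0.065,-0.25,0],[0,0,-0.05,-0.1,-0.38,0],[0,0,-0.06,-0.123,-0.473,-0.001],[0,0,-0.06,-0.123,-0.473,-0.001],[0,0,-0.06,-0.123,-0.473,-0.001]]}}

```text
time_s: 30.35
eef_pos: [0.5434, -0.1238, 0.2102]
orientation: [-179.6, 62.2, -14.2]
force: [0.3, -0.4, -2.2]
grip_width: 0.0311
```

```bash
python3 - <<'E'
from g import *
st()
print(delta(lane(2,.1,.0107),rack(-1)),delta(lane(2,.03,.0107),rack(-1)))
E
```

```text
t 30.35 p [ 0.5434 -0.1238  0.2102] x [ 0.452 -0.115 -0.884] jawaz -104.6 q [ -70.   -4.   75.  125.   16.   29. -111.] F [ 0.29 -0.43 -2.16] M [ 0.142  0.615 -0.047] w 0.031080580841225027
[0.0018, -0.0013, -0.0435, -0.0041, -0.0022, -0.0017] [0.0336, -0.0096, -0.1053, -0.0041, -0.0022, -0.0017]
```

Emit:
{"op": "play_rows", "data": {"plan": [[0.001,-0.001,-0.025,-0.004,-0.002,-0.002],[0.002,-0.001,-0.0435,-0.004,-0.002,-0.002],[0.015,-0.005,-0.07,-0.004,-0.002,-0.002],[0.025,-0.008,-0.09,-0.004,-0.002,-0.002],[0.0335,-0.0095,-0.105,-0.004,-0.002,-0.002],[0.0335,-0.0095,-0.105,-0.004,-0.002,-0.002],[0.0335,-0.0095,-0.105,-0.004,-0.002,-0.002]]}}

```text
time_s: 31.22
eef_pos: [0.5771, -0.1341, 0.1052]
orientation: [179.9, 62.0, -14.9]
force: [-0.3, 0.6, -2.1]
grip_width: 0.0307
```

```bash
python3 - <<'E'
from g import *
st()
I=[grab(n)['img'][...,::-1] for n in('top','side')]
cv2.imwrite('pics/c3.png',cv2.resize(np.hstack(I),(800,300),interpolation=cv2.INTER_AREA))
print(r.sense()['q'][5],delta(lane(2,.03,.0107),rack(-1)),delta(lane(2,.002,.0107),rack(-1)))
E
```

```text
t 31.225 p [ 0.5771 -0.1341  0.1052] x [ 0.453 -0.12  -0.883] jawaz -104.8 q [-29.  17.  41. 127. -35.  14. -65.] F [-0.31  0.56 -2.1 ] M [0.209 0.654 0.067] w 0.030666124796167468
14.340008639953009 [-0.0002, 0.0001, -0.0008, 0.0002, 0.0005, 0.0003] [0.0125, -0.0033, -0.0256, 0.0002, 0.0005, 0.0003]
```

View pics/c3.png

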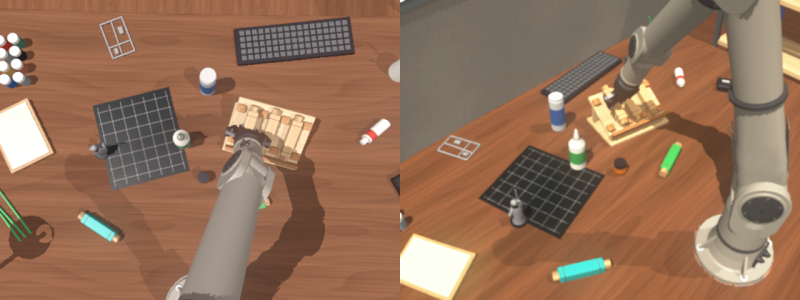

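The handle is over the left lane (lane_2), the bystanders are all standing, and the mat is empty. Lowering.

Emit:
{"op": "play_rows", "data": {"plan": [[0.005,-0.0015,-0.01,0,0,0],[0.009,-0.0025,-0.019,0,0,0],[0.012,-0.003,-0.0245,0,0,0],[0.012,-0.003,-0.0245,0,0,0],[0.012,-0.003,-0.0245,0,0,0]]}}

```text
time_s: 31.95
eef_pos: [0.5895, -0.1362, 0.0819]
orientation: [-180.0, 61.9, -14.7]
force: [0.7, -0.0, -1.9]
grip_width: 0.0312
```

```bash
python3 - <<'E'
from g import *
st()
print(r.sense()['q'][5],delta(lane(2,.0,.0107),rack(-1)))
E
```

```text
t 31.95 p [ 0.5895 -0.1362  0.0819] x [ 0.455 -0.119 -0.882] jawaz -104.7 q [-27.  21.  40. 126. -50.  13. -50.] F [ 0.71 -0.02 -1.88] M [ 0.165  0.7   -0.009] w 0.03120983362471614
13.296176809150477 [0.0011, -0.0008, -0.0035, 0.0002, 0.0014, -0.0003]
```

Emit:
{"op": "play_rows", "data": {"plan": [[0.0005,-0.0003,-0.0015,0,0,0],[0.0005,-0.0003,-0.003,0,0,0],[0.0005,-0.0003,-0.003,0,0,0]]}}

```text
time_s: 32.33
eef_pos: [0.5899, -0.1364, 0.0788]
orientation: [-180.0, 61.9, -14.7]
force: [-0.6, 0.3, -1.7]
grip_width: 0.0309
```

```bash
python3 - <<'E'
from g import *
st()
print(delta(lane(2,.0,.0107),rack(-1)))
E
```

```text
t 32.325 p [ 0.5899 -0.1364  0.0788] x [ 0.455 -0.119 -0.882] jawaz -104.7 q [-27.  22.  40. 126. -53.  13. -48.] F [-0.6   0.35 -1.72] M [ 0.193  0.66  -0.   ] w 0.030910408937148845
[0.0008, -0.0005, -0.0004, 0.0, 0.0012, -0.0001]
```

Emit:
{"op": "play_rows", "data": {"plan": [[0.0005,0,-0.0015,0,0,0],[0.0005,0,-0.0015,0,0,0],[0.0005,0,-0.0015,0,0,0]]}}

```text
time_s: 32.7
eef_pos: [0.5901, -0.1366, 0.0785]
orientation: [-179.7, 61.9, -14.4]
force: [-13.2, 4.3, 18.9]
grip_width: 0.0309
```

```bash
python3 - <<'E'
from g import *
st()
print(delta(lane(2,.0,.0107),rack(-1)))
E
```

```text
t 32.7 p [ 0.5901 -0.1366  0.0785] x [ 0.456 -0.117 -0.882] jawaz -104.7 q [-27.  22.  40. 126. -54.  13. -47.] F [-13.16   4.32  18.94] M [0.292 1.343 0.045] w 0.03086102041981463
[0.0005, -0.0004, -0.0001, -0.0019, 0.0025, -0.0001]
```

Contact along the normal. Releasing and retreating.

Emit:
{"op": "play_rows", "data": {"plan": [[0,0,0.001,0,0,0],[0,0,0.001,0,0,0],[0,0,0.001,0,0,0],[0,0,0.001,0,0,0],[0,0,0.001,0,0,0]], "hand": 0.45}}

```text
time_s: 33.33
eef_pos: [0.5901, -0.1365, 0.0795]
orientation: [-179.7, 61.9, -14.4]
force: [-0.7, -0.0, 1.3]
grip_width: 0.0467
```

Emit:
{"op": "play_rows", "data": {"plan": [[-0.014,0.0035,0.026,0,0,0],[-0.041,0.011,0.079,0,0,0],[-0.055,0.014,0.106,0,0,0],[-0.055,0.014,0.15,0,0,0],[-0.09,0.014,0.19,0,0,0.0],[-0.11,0.014,0.21,0,0,0],[-0.11,0.014,0.21,0,0,0],[-0.11,0.014,0.21,0,0,0]]}}

```text
time_s: 34.33
eef_pos: [0.4808, -0.1228, 0.2937]
orientation: [-179.0, 61.5, -13.8]
force: [0.4, -0.7, -0.7]
grip_width: 0.047
```

```bash
python3 - <<'E'
from chk import *
st(); chk('top','t9.png'); chk('side','s9.png')
I=[cv2.imread('pics/'+n) for n in('t9.png','s9.png')]
cv2.imwrite('pics/c4.png',cv2.resize(np.hstack(I),(800,300),interpolation=cv2.INTER_AREA))
E
```

```text
t 34.325 p [ 0.4808 -0.1228  0.2937] x [ 0.464 -0.114 -0.879] jawaz -104.7 q [ -48.  -22.   42.  125.   32.   48. -126.] F [ 0.38 -0.65 -0.65] M [ 0.183  0.495 -0.018] w 0.04700289462879773
top 0 mid [ 82.4 -69.6] size [ 32.6 150.1] ang 90.0 top lo/hi 0.0307 0.031
top 1 mid [84.  0.] size [ 32.1 149.6] ang 89.7 top lo/hi 0.0311 0.0312
top 2 mid [83.3 69.2] size [ 32. 145.] ang 89.8 top lo/hi 0.0314 0.0314
side 0 mid [ 80.9 -68.1] size [ 36.3 151.1] ang 88.9 top lo/hi 0.0311 0.0311
side 1 mid [81.6  0.4] size [ 34.6 150.8] ang 89.2 top lo/hi 0.0314 0.0311
side 2 mid [78.7 69.9] size [148.7  33.8] ang 0.0 top lo/hi 0.0314 0.0312
```

View pics/c4.png

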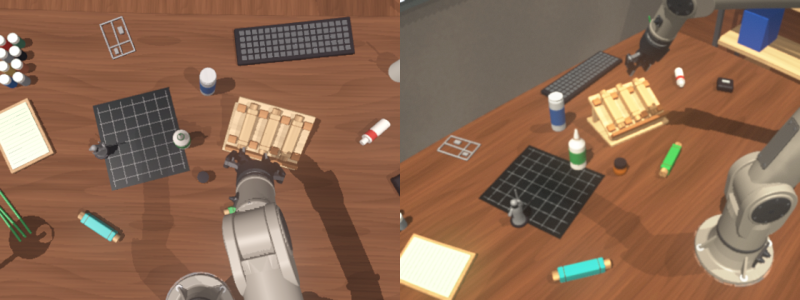

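All three handles lie flat in their lanes, the bystanders are standing, and the gripper is clear.

```bash
python3 -c "
from cell import r
print(r.finish_job())"
```

```text
the job is handed in; nothing more can be done
None
```

All three handles are in the rack, one to a lane, lying flat with the heavy end down by the lip. I handed the job in at about 34 s of the 72 s allowed.

- **Heavy ends:** I lifted each handle at its middle and read the wrist moment twice, before and after turning it. Both readings agreed in direction each time, at about +0.05, −0.07 and +0.05 N m about the jaw axis. An empty gripper read about zero.
- **Placement:** Depth checks in the top and side views put the middles 79 to 84 mm up from the lip (82 is nominal). They were within 2 mm of the lane centres, and the tops were about 31 mm off the deck at both ends. The two views differed by up to about 5 mm along the slope in lane_2.
- **Bystanders:** The glue bottle, figure, spray can and paint jar were all standing where they began in the last pictures, judged by eye. The green and turquoise look-alikes were not touched.
- **Close calls:** The first handle was pressed onto the deck with about 39 N at the wrist before I backed off. Joint 6 came within about 0.3° of its lower limit during placing.

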